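# Strip the drop-test stack and put its parts away

## Robot

A 6-joint arm with a two-finger parallel gripper is mounted at the origin on the work surface. World frame = base frame: x ahead of the robot, y to its left, z up, the work surface at z = 0. Lengths are in mm, angles in rad, forces in N, time in s.
With the tool pointing down it reaches from about 250 to 775 mm from the base axis. Payload 4 kg.
Tool frame: the origin (TCP) lies at the very end of the fingers, on their centre line; the grasp point (between the pads) lies 19 mm behind it; x points along the fingers, z is the direction in which the jaws open and shut, and the axes are right-handed (so a half turn about x gives the same grasp; the last joint's range is limited). The gripper opens to 94 mm and grips with 3 to 60 N. Pads are 16 mm wide; open, the fingers measure 119 mm over their backs; the gripper's body (75 mm by 177 mm) begins 78 mm behind the grasp point.
Start: joints at [1.079, 0.087, 1.371, -0, 1.684, -0.103], TCP at [208.504, 508.966, 205.506] pointing down, gripper open.
Joint ranges: [-3.1, 3.1], [-0.76, 2.03], [0.27, 2.55], [-1.08, 4.22], [0.17, 2.65], [-2.57, 2.57]. Speed limits (rad/s): [2.79, 2.79, 3.14, 3.14, 3.14, 3.14].

## Interface

Orientations are given as [roll, pitch, yaw] about the fixed x, y, z axes, in that order (R = Rz(yaw) Ry(pitch) Rx(roll)).
In Python, from station import * gives the robot as it stands. Calls block until the motion is done:
- move_pose(position, orientation): joint-space move of the TCP to a pose.
- line_to(position, speed=150, rot=None): straight line of the TCP; rot=None keeps the orientation; speed is the mean speed in mm/s.
- move_j(angles): joint-space move.
- gripper_to(opening, newtons=None): finger opening in mm; newtons is the grip in N (None keeps the last); returns when the fingers have stopped.
- hold(seconds).
- ik(position, orientation): joint angles nearest the present ones, or None.
- state(): the state.
- get_image(name): name is "scene" or "top"; returns the picture (384x512x3 uint8, red, green, blue); there is no depth.
- camera_info(name): a dict with "mtx" (3x3 intrinsics, pixels), "rvec" (rotation vector, rad) and "tvec" (3), from world to camera coordinates, as OpenCV has them. Camera axes: x right, y down, z forward; pixel columns grow to the right and rows downward; lengths in mm; the calibration is good to about 2 mm. A picture is of the moment at which its call begins. camera_info takes no time and is no camera call.
A pose or a line that the arm cannot do raises PlanningError and nothing moves.
- close_job(): hands the job in, once; it reports no verdict.
Trained networks look in the newest picture that a camera, given by its name, has taken for a name from the list of things; names that differ only in an ending like _2 or _b are one class to them, and where a whole thing is asked for, a point or a joint stands for the part that bears it (a point fixed in the world has none). Each returns a list of dicts, best first, with "p" (0 to 1); they miss things now and then, are a little off and sometimes report something else, mostly with a low value. They report only what shows in the picture. A call takes as long as a camera call. They do not tell look-alikes from the thing itself.
- boxes_of(camera, query): "rect" ([left, top, width, height] in pixels, round what is visible of it).
- trace(camera, query): "region" (384x512 bool, what is visible of it) and "rect" ([left, top, width, height] in pixels, round what is visible of it).
- spot_point(camera, query): "point" ([row, column] in pixels: a listed point, or the origin of a listed thing).
The state is a dict: "clock": time; "q": joint angles; "dq": joint speeds; "joint_torque": joint torques, N m; "ee_pos": TCP position; "ee_rot": TCP orientation; "wrist_force": force on the tool from outside, world axes, zero at the start; "ft_torque": the same for the moment, N m; "width": finger opening in mm.
Only numpy, scipy, OpenCV 4.12 (cv2) and the standard library are available. Lean on these libraries where they do the work, as an engineer would, in place of code of your own. Each camera call takes 0.05 s, during which the arm holds its last target.

## Task

The drop test is over: strip the stack on the dark steel block from the top down, one part at a time, each going straight to its own place. The hold-down ring goes over the upright post, the struck plaque flat in the square tray, the flanged support ring flange-down in the round dish, and last the load cell, hub upwards, in the round recess of the foam case. The load cell is delicate, so set it down and do not drop it, and leave the screwdriver and the spare striker where they are.

Things in the scene. Friction and masses are not known exactly. Their poses are not given: they have to be found in the camera images.
- ring: Hold-down ring, top of the stack: plain steel ring, 44 outside diameter, 28 bore, 30 high, about 0.2 kg, lying flat on the plaque. Origin: centre of its underside, z up its axis. Take it across its outside.
- plaque: Struck plaque, second in the stack: black square plate 50 x 50 x 6 with a grey dent and whitened cracks in its upper face, about 30 g. It lies on the 44 diameter collar of the support ring: its edges stand 3 or more proud of it, with 16 of free height under them. Origin: centre of its underside, x and y along its edges, z up.
- support: Flanged support ring, third in the stack: steel, a flange of 58 diameter and 8 thick below, a collar of 44 diameter and 16 high on it (24 in all), 28 bore right through, about 0.24 kg. Origin: centre of its underside, z up its axis. Easily taken across the collar, above the flange.
- cell: Load cell, bottom of the stack: flat aluminium puck 68 dia, 22 high, hub 40 dia x 4 on top (26 in all), 0.3 kg, delicate. A connector stub, 11.4 dia, points along its +x, axis 16 above the underside, ending 48 from the centre. Origin: centre of underside, z up. Take it across the 68, square to the stub. It stands centred on a fixed dark block 120 x 120 x 30; the four parts share its axis, 116 to the top.
- post: Place of the hold-down ring: fixed aluminium round foot, 84 diameter and 8 thick, with an upright steel post of 12 diameter, rounded at its tip, that ends 44 above the bench. Origin: on the post's axis at bench level, z up. The ring rests on the foot, 8 above the origin.
- tray: Place of the plaque: fixed white plastic square tray, 122 x 122 outside, 112 x 112 inside, floor 5 thick, rim 14 above the bench. Origin: centre of its underside at bench level, x and y along its sides, z up.
- dish: Place of the support ring: fixed blue plastic round dish, 100 outside diameter, with a flat-bottomed round recess of 74 diameter; its floor is 5 and its rim 11 above the bench. Origin: centre of its underside at bench level, z up.
- case: Place of the load cell: fixed square case, 140 x 140, black rim 18 above the bench, filled with firm light-grey foam whose top is 16 above the bench, with a round recess of 84 diameter in its middle, floor 8 above the bench. The stub passes over the foam, so the cell may be turned any way. Origin: centre of its underside at bench level, z up.
- screwdriver: Bystander: screwdriver with orange handle, about 190 long, lying on the bench. Origin: under its middle at bench level, x towards the blade.
- striker: Bystander: spare steel striker standing on the bench, 36 foot diameter, 54 high, with a rounded nose up. Origin: centre of its underside.
Mind the look-alikes: they are no part of the job. What is shaped like the tray but purple is not meant.

How it is judged:
By the outcome, as a careful person would: the job done as asked, in the order asked, and still so for the second after the job is handed in, with the robot touching nothing.
It also fails if it takes over 120 s, if anything falls off the work surface, if the arm or the gripper's body presses on something with over 40 N, if the wrist force passes 120 N, or if a joint passes its speed limit or range.

## Working session

There is one attempt and no reset: what is moved stays moved. The work goes in short steps, each a Python script; the robot and the scene stay as the last script left them, time stands still between calls to the robot, and variables do not carry over. Pictures are saved under pics/ and viewed, and the job is handed in when it is done.

```bash
ls; mkdir -p pics; python3 - <<'E'
from station import *
import cv2, numpy as np
for n in ("scene","top"):
    im=get_image(n); cv2.imwrite(f"pics/{n}0.png",cv2.resize(im[:,:,::-1],(800,600),interpolation=cv2.INTER_CUBIC))
    c=camera_info(n); print(n,c)
    for q in "ring plaque support cell post tray dish case screwdriver striker".split():
        r=spot_point(n,q); print(q,[(round(d["p"],2),np.round(d["point"],1).tolist()) for d in r[:3]])
print(state())
E
```

```text
pics
scene {'mtx': array([[365.47054741,   0.        , 250.008844  ],
       [  0.        , 365.47054741, 189.84440144],
       [  0.        ,   0.        ,   1.        ]]), 'rvec': array([ 2.34855434,  1.07400458, -0.33807445]), 'tvec': array([-286.9882143 , -247.39011089, 1231.8747723 ])}
ring [(0.77, [280.5, 259.1])]
plaque [(0.71, [266.4, 315.0]), (0.48, [198.7, 267.0]), (0.46, [281.5, 261.5])]
support []
cell [(0.8, [291.1, 261.8])]
post [(0.81, [201.0, 269.8])]
tray [(0.63, [97.7, 274.8])]
dish [(0.83, [259.2, 156.3]), (0.45, [144.2, 304.5])]
case [(0.97, [144.1, 302.2])]
screwdriver [(0.89, [331.8, 176.5]), (0.22, [213.8, 345.1])]
striker [(0.56, [267.4, 312.4])]
top {'mtx': array([[479.99101032,   0.        , 260.39393696],
       [  0.        , 479.99101032, 197.26955262],
       [  0.        ,   0.        ,   1.        ]]), 'rvec': array([ 2.13521727, -2.09598211,  0.20514613]), 'tvec': array([ -17.87267585,  484.13214912, 1380.19378801])}
ring [(0.73, [137.6, 312.1])]
plaque [(0.62, [138.4, 312.6]), (0.51, [163.7, 376.8])]
support [(0.6, [137.7, 310.5])]
cell [(0.72, [141.
[... 240 characters left out ...]
[(0.76, [162.8, 376.6])]
striker [(0.59, [131.9, 262.1])]
{'clock': 1.1, 'q': array([ 1.07891155e+00,  8.71928422e-02,  1.37070249e+00, -2.19083677e-05,
        1.68362625e+00, -1.03097549e-01]), 'dq': array([ 0.00130914,  0.00197735, -0.00097503,  0.00065117,  0.00164228,
       -0.00086447]), 'joint_torque': array([-1.71655713e-03, -3.40057755e+01, -3.02599633e+01,  7.14950985e-02,
        2.40042969e-02, -3.25121050e-05]), 'ee_pos': array([208.50006369, 508.95540206, 205.50852703]), 'ee_rot': array([-0.40030732,  1.57072199,  0.78169931]), 'wrist_force': array([ 0.20985801, -0.36813178,  0.27722421]), 'ft_torque': array([-0.00539961, -0.0194759 ,  0.03859975]), 'width': 94.29702180180192}
```

View pics/scene0.png

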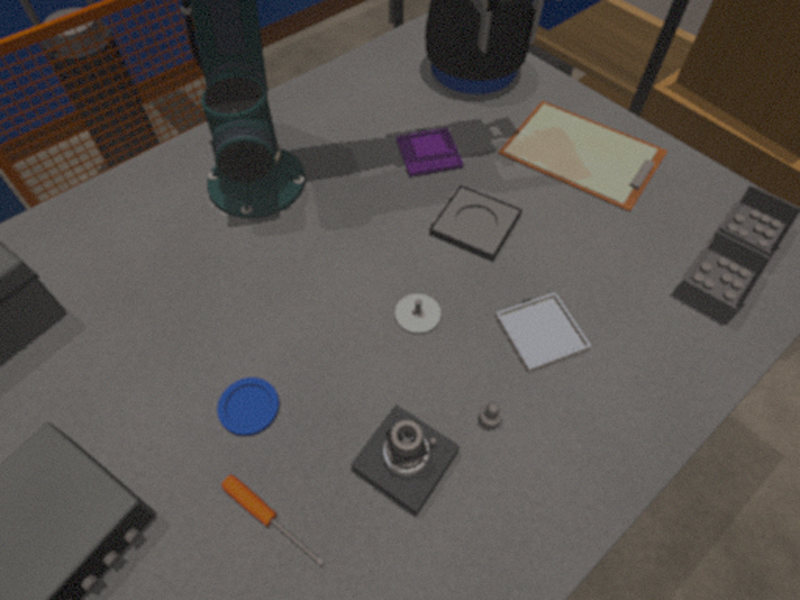

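View pics/top0.png

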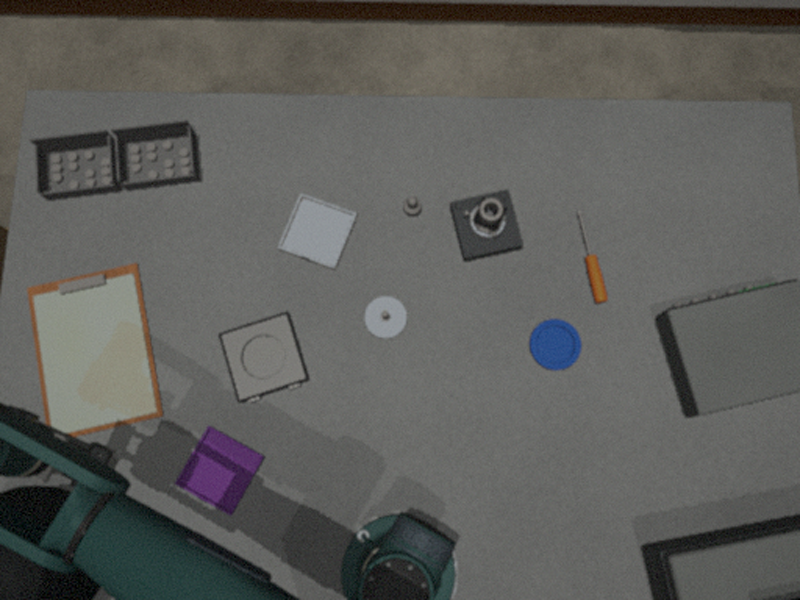

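```bash
cat > h.py <<'E'
from station import *
import cv2, numpy as np
def cam(n):
    c=camera_info(n); return c["mtx"],cv2.Rodrigues(np.array(c["rvec"]))[0],np.array(c["tvec"]).ravel(),np.array(c["rvec"])
def proj(n,P):
    K,R,t,rv=cam(n); return cv2.projectPoints(np.array(P,float).reshape(-1,1,3),rv,t,K,None)[0].reshape(-1,2)  # (col,row)
def ray(n,uv,z):
    K,R,t,_=cam(n); uv=np.array(uv,float).reshape(-1,2)
    d=(R.T@np.linalg.inv(K)@np.c_[uv,np.ones(len(uv))].T).T; C=-R.T@t
    return C+d*((z-C[2])/d[:,2])[:,None]
def crop(n,c,r,h,name,s=8,pts=None,im=None):
    im=get_image(n) if im is None else im
    c,r=int(c),int(r); x0,y0=max(c-h,0),max(r-h,0); k=im[y0:r+h,x0:c+h,::-1]
    k=cv2.resize(k,None,fx=s,fy=s,interpolation=cv2.INTER_CUBIC)
    k=np.clip(k.astype(float)*1.6,0,255).astype(np.uint8)
    for p,col in (pts or []):
        for u,v in p: cv2.circle(k,(int((u-x0+.5)*s),int((v-y0+.5)*s)),1,col,-1)
    cv2.imwrite(f"pics/{name}.png",k)
E
python3 - <<'E'
from h import *
crop("top",312,143,34,"c_top",8); crop("scene",261,288,34,"c_scene",8)
for n in ("scene","top"):
    for q in "ring plaque support cell post tray dish case screwdriver striker".split():
        r=trace(n,q)
        for d in r[:2]:
            m=d["region"]; ys,xs=np.nonzero(m); print(n,q,round(d["p"],2),np.round(d["rect"]),m.sum(),"cent",xs.mean().round(1),ys.mean().round(1))
E
```

```text
scene ring 0.79 [250. 266.  21.  27.] 380 cent 260.0 279.8
scene plaque 0.75 [252. 276.  23.  19.] 206 cent 260.8 287.6
scene support 0.66 [258. 295.  11.   6.] 55 cent 264.1 295.6
scene support 0.4 [250. 274.  24.  24.] 223 cent 260.0 286.5
scene cell 0.64 [245. 283.  30.  23.] 190 cent 259.7 296.4
scene post 0.86 [254. 187.  27.  28.] 606 cent 267.3 200.2
scene post 0.5 [145. 303.  62.  54.] 563 cent 166.0 324.9
scene tray 0.95 [255.  81.  41.  32.] 904 cent 274.0 96.9
scene dish 0.95 [138. 241.  41.  36.] 1132 cent 158.9 259.4
scene dish 0.69 [305. 258.  18.  18.] 208 cent 314.0 265.9
scene case 0.96 [274. 122.  59.  46.] 1669 cent 303.7 141.8
scene case 0.42 [249. 277.  27.  20.] 207 cent 259.8 285.1
scene screwdriver 0.72 [139. 302.  66.  56.] 592 cent 165.5 324.6
scene striker 0.66 [308. 257.  12.  17.] 179 cent 313.4 265.6
top ring 0.61 [306. 124.  18.  19.] 195 cent 313.6 135.0
top plaque 0.47 [302. 135.  23.  15.] 85 cent 311.6 139.4
top support 0.58 [305. 142.  16.   7.] 38 cent 309.6 146.1
top support 0.19 [340. 203.  32.  34.] 884 cent 355.0 220.3
top cell 0.52 [298. 134.  27.  21.] 121 cent 309.4 147.2
top post 0.79 [234. 191.  28.  25.] 558 cent 245.9 203.1
top tray 0.82 [183. 122.  47.  48.] 1523 cent 203.2 147.7
top tray 0.59 [110. 273.  61.  59.] 1850 cent 140.4 301.0
top dish 0.97 [339. 204.  33.  30.] 875 cent 355.4 220.3
top dish 0.55 [260. 127.  11.  14.] 120 cent 263.5 132.1
top case 0.78 [141. 203.  55.  56.] 2259 cent 168.2 229.1
top screwdriver 0.88 [376. 163.  15.  32.] 287 cent 381.4 179.4
top striker 0.62 [258. 127.  12.  13.] 125 cent 263.4 132.0
```

View pics/c_top.png

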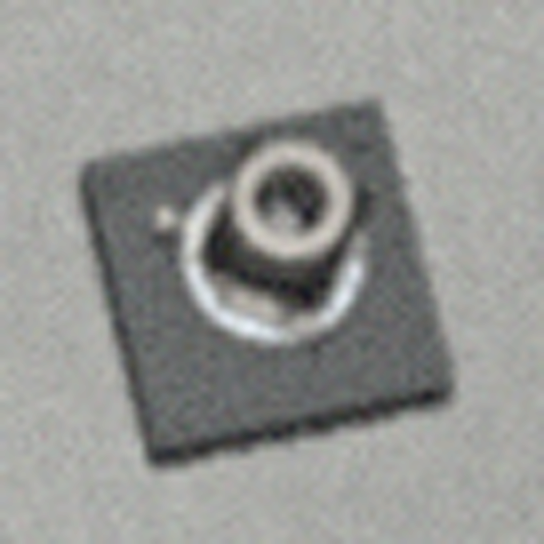

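View pics/c_scene.png

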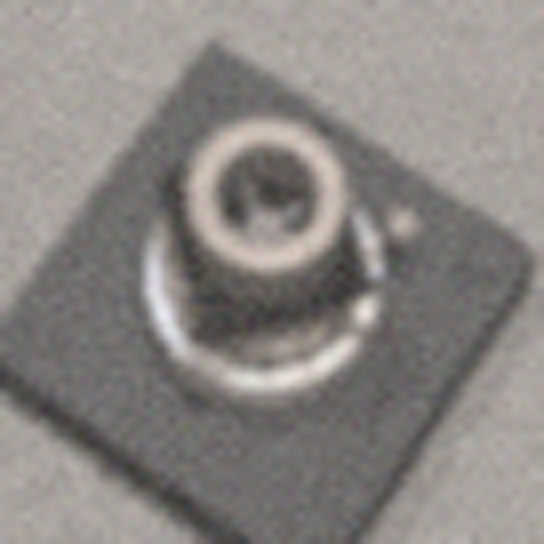

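```bash
python3 - <<'E'
from h import *
print("ring top",ray("top",[313.9,133.5],116),ray("scene",[259.75,277.9],116))
a=ray("top",[298.1,135.6],46)[0];b=ray("scene",[276.9,281.3],46)[0];print("stub",a,b)
it=get_image("top"); 
# dish, post, case, tray, striker via masks
for q,z in (("post",8),("dish",11),("case",18),("tray",14),("striker",27)):
    for n in ("top","scene"):
        get_image(n)
        R=trace(n,q)
        for d in R[:2]:
            m=d["region"].astype(np.uint8); cs=max(cv2.findContours(m,0,2)[0],key=cv2.contourArea).reshape(-1,2).astype(float)
            w=ray(n,cs,z)[:,:2].astype(np.float32)
            (c,s,ang)=cv2.minAreaRect(w); print(q,n,round(d["p"],2),"rect",np.round(c,1),np.round(s,1),round(ang,1),"circ",np.round(cv2.fitEllipse(w)[0],1),np.round(cv2.fitEllipse(w)[1],1))
E
```

```text
ring top [[ 662.65499927 -161.29109015  116.        ]] [[ 663.32162047 -163.59190048  116.        ]]
stub [ 679.1455427  -120.53828657   46.        ] [ 677.00350117 -120.33994699   46.        ]
post top 0.69 rect [474.9  32.7] [81.  78.3] 45.9 circ [475.2  33.4] [80.5 81.7]
post scene 0.93 rect [478.1  32.5] [82.2 83.6] 49.0 circ [476.   32.9] [83.2 85.1]
dish top 0.83 rect [ 427.1 -296. ] [96.7 98.3] 89.2 circ [ 425.3 -295.5] [97.8 99.2]
dish scene 0.87 rect [ 429.  -295.5] [100.5  98.3] 49.1 circ [ 428.9 -296.5] [ 98.  101.2]
case top 0.69 rect [389.  264.9] [147.6 138.7] 18.4 circ [390.9 265.1] [159.9 161.6]
case scene 0.55 rect [393.  262.2] [149.9 152.1] 18.8 circ [394.8 262.7] [167.4 167.6]
case scene 0.22 rect [ 675.2 -160.9] [34.8 11.3] 67.6 circ [ 675. -161.] [10.8 36.2]
tray top 0.71 rect [176.9 336.6] [124.  123.6] 63.0 circ [176. 337.] [138.9 142.3]
tray top 0.68 rect [645.5 173.1] [126.9 126.3] 70.3 circ [646.7 173.1] [142.3 144.2]
tray scene 0.84 rect [179.3 335.3] [122.9 138.8] 63.2 circ [180.8 333.7] [134.2 157.4]
tray scene 0.6 rect [647.8 172.2] [130.9 132.5] 69.5 circ [650.  171.7] [147.  149.1]
striker scene 0.51 rect [704.5 -19.5] [29.6 40.1] 44.2 circ [703.4 -19.2] [30.4 41.1]
```

```bash
python3 - <<'E'
from h import *
c=np.array([[85,160],[380,98],[452,395],[150,458]])/8-.5+[278,109]
w=ray("top",c,30);print(w,w.mean(0))
C=np.array([663,-162.4])
def circ(c,r,z): t=np.linspace(0,6.28,120); return np.c_[c[0]+r*np.cos(t),c[1]+r*np.sin(t),0*t+z]
def sq(c,h,a,z):
    s=np.linspace(-h,h,40); P=np.vstack([np.c_[s,0*s-h],np.c_[s,0*s+h],np.c_[0*s-h,s],np.c_[0*s+h,s]])
    a=np.radians(a); return np.c_[P@np.array([[np.cos(a),np.sin(a)],[-np.sin(a),np.cos(a)]])+c,np.full(len(P),z)]
rows=[]
im={n:get_image(n) for n in("top","scene")}
for n,cc,r,off in (("top",312,139,(-1,1)),("scene",261,288,(1,-1))):
    row=[]
    for a in (None,0,15,30,45,60,75):
        p=[(proj(n,circ(C+off,22,116)),(0,255,0)),(proj(n,circ(C+off,34,52)),(255,255,0))]
        if a is not None: p.append((proj(n,sq(C+off,25,a,86)),(0,0,255)))
        else: p=[]
        crop(n,cc,r,22,"tmp",4 if 0 else 5,p,im[n]); row.append(cv2.imread("pics/tmp.png"))
    row.append(row[0]*0)
    rows+= [np.hstack(row[:4]),np.hstack(row[4:])]
M=np.vstack(rows); print(M.shape); cv2.imwrite("pics/ov1.png",M[:440,:800]); cv2.imwrite("pics/ov2.png",M[440:,:880])
E
```

```text
[[ 707.06460227  -90.70485443   30.        ]
 [ 734.44454131 -205.22890388   30.        ]
 [ 615.12309224 -231.86620049   30.        ]
 [ 588.09923554 -116.39245377   30.        ]] [ 661.18286784 -161.04810314   30.        ]
(880, 880, 3)
```

```bash
python3 -c "
import cv2
for i in '12':
    a=cv2.imread(f'pics/ov{i}.png');print(a.shape);cv2.imwrite(f'pics/ov{i}b.png',cv2.resize(a,(800,int(800*a.shape[0]/a.shape[1]))))"
```

```text
(440, 800, 3)
(440, 880, 3)
```

View pics/ov1b.png

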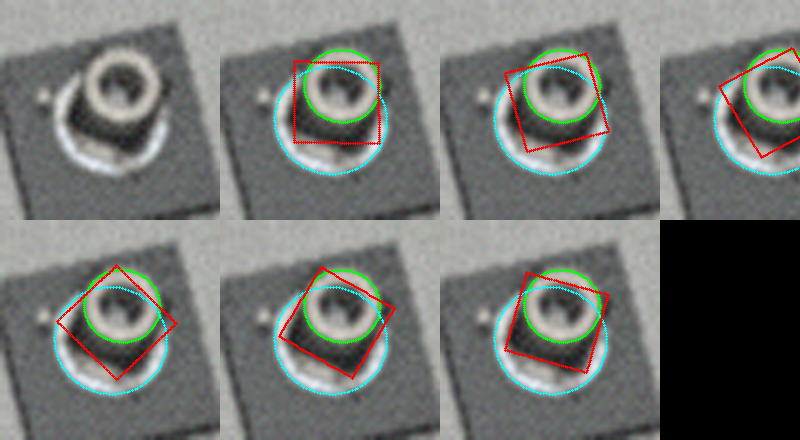

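View pics/ov2b.png

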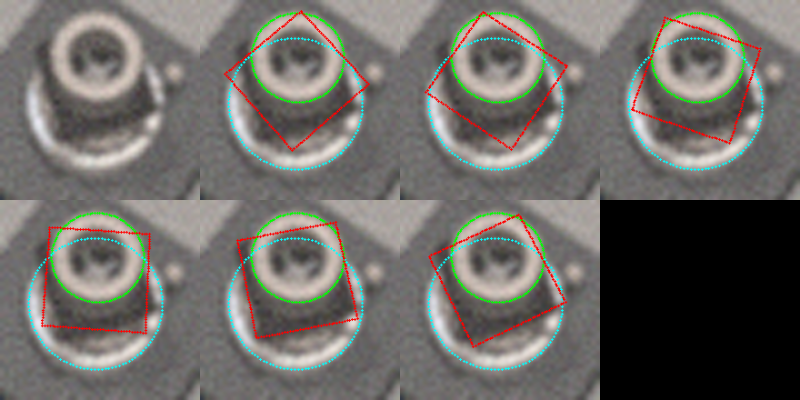

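Stack axis is at about (663, -162). In the top picture the ring's top face is at pixel (314,133) and the stub at (298,136), pointing to yaw ≈70°. The plaque yaw is about 60°.

Candidates (top picture, col,row):
- Tray: white square at (203,148), or the purple square at (140,301). I choose white.
- Post: foot at (246,203). The striker at (263,132) is a bystander.
- Dish: the blue round one at (355,220).
- Case: (168,229). The clipboard at (60,225) and the black bins at (75,105) are not it.
- Ring: only the one on the stack, at (314,133).

Next is a close check of the places, with model overlays.

```bash
cat >> h.py <<'E'
def circ(c,r,z): t=np.linspace(0,6.28,120); return np.c_[c[0]+r*np.cos(t),c[1]+r*np.sin(t),0*t+z]
def sq(c,h,a,z):
    s=np.linspace(-h,h,60); P=np.vstack([np.c_[s,0*s-h],np.c_[s,0*s+h],np.c_[0*s-h,s],np.c_[0*s+h,s]])
    a=np.radians(a); return np.c_[P@np.array([[np.cos(a),np.sin(a)],[-np.sin(a),np.cos(a)]])+c,np.full(len(P),z)]
E
python3 - <<'E'
from h import *
g=(0,255,0);y=(0,255,255);r=(0,0,255)
T=(646.5,172.5);S=(391.5,264);P=(476,33);D=(427.5,-296)
rows=[]
for n in ("top","scene"):
    im=get_image(n);row=[]
    for c,pp in ((T,[(sq(T,61,70,14),g),(sq(T,56,70,5),r)]),(S,[(sq(S,70,18.5,18),g),(circ(S,42,16),r)]),(P,[(circ(P,42,8),g),(circ(P,6,8),r),(circ(P,1,44),r)]),(D,[(circ(D,50,11),g),(circ(D,37,11),r)])):
        u=proj(n,[c[0],c[1],8])[0]; crop(n,u[0]+.5,u[1]+.5,33,"tmp",3,[(proj(n,a),k) for a,k in pp],im); row.append(cv2.imread("pics/tmp.png")[:195,:195])
    rows.append(np.hstack(row))
cv2.imwrite("pics/places.png",np.vstack(rows))
E
```

```text
(no output)
```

View pics/places.png

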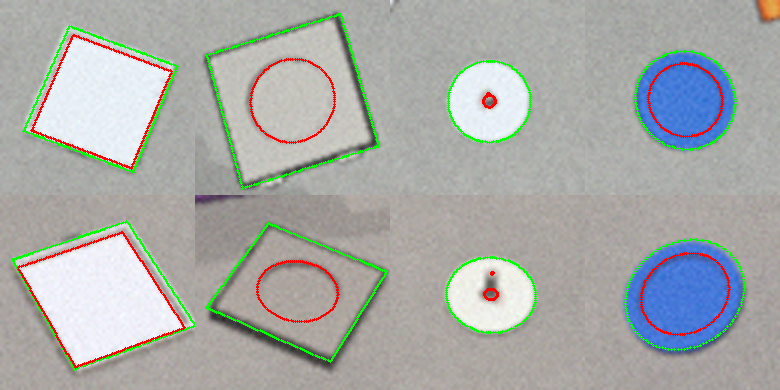

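The overlays fit every place to about 1–2 mm in both views, and the white tray has the stated 122/112 size. Now the ring.

```bash
cat >> h.py <<'E'
C=(663,-162.4);T=(646.5,172.5);CASE=(391.5,264);P=(476,33);D=(427.5,-296)
def ori(deg): return [0,np.pi/2,np.radians(deg)]
def st(t=""):
    s=state(); print(t,round(s["clock"],2),"pos",np.round(s["ee_pos"],1),"w",round(s["width"],1),"F",np.round(s["wrist_force"],1))
E
python3 - <<'E'
from h import *
for nm,p,z in (("C",C,89),("P",P,11),("T",T,7),("D",D,16),("K",CASE,19)):
    for a in (-20,62,70,-28,0,90,-110,160): 
        q=ik([*p,z],ori(a)); print(nm,a,None if q is None else np.round(q,2))
E
```

```text
C -20 [-0.32  0.43  1.19 -0.    1.53  0.03]
C 62 [-0.32  0.43  1.19  0.    1.53 -1.41]
C 70 [-0.32  0.43  1.19  0.    1.53 -1.54]
C -28 [-0.32  0.43  1.19 -0.    1.53  0.17]
C 0 [-0.32  0.43  1.19  0.    1.53 -0.32]
C 90 [-0.32  0.43  1.19  0.    1.53 -1.89]
C -110 [-0.32  0.43  1.19 -0.    1.53  1.6 ]
C 160 None
P -20 [-0.05  0.05  1.81 -0.    1.28  0.3 ]
P 62 [-0.05  0.05  1.81  0.    1.28 -1.13]
P 70 [-0.05  0.05  1.81  0.    1.28 -1.27]
P -28 [-0.05  0.05  1.81 -0.    1.28  0.44]
P 0 [-0.05  0.05  1.81  0.    1.28 -0.05]
P 90 [-0.05  0.05  1.81  0.    1.28 -1.62]
P -110 [-0.05  0.05  1.81 -0.    1.28  1.87]
P 160 None
T -20 [ 0.18  0.45  1.32 -0.    1.37  0.53]
T 62 [ 0.18  0.45  1.32  0.    1.37 -0.91]
T 70 [ 0.18  0.45  1.32  0.    1.37 -1.05]
T -28 [ 0.18  0.45  1.32 -0.    1.37  0.66]
T 0 [ 0.18  0.45  1.32 -0.    1.37  0.18]
T 90 [ 0.18  0.45  1.32  0.    1.37 -1.39]
T -110 [ 0.18  0.45  1.32 -0.    1.37  2.1 ]
T 160 None
D -20 [-0.71  0.14  1.7   0.    1.3  -0.37]
D 62 [-0.71  0.14  1.7   0.    1.3  -1.8 ]
D 70 [-0.71  0.14  1.7   0.    1.3  -1.94]
D -28 [-0.71  0.14  1.7   0.    1.3  -0.23]
D 0 [-0.71  0.14  1.7   0.    1.3  -0.71]
D 90 [-0.71  0.14  1.7   0.    1.3  -2.29]
D -110 [-0.71  0.14  1.7  -0.    1.3   1.21]
D 160 None
K -20 [ 0.47  0.03  1.81 -0.    1.3   0.82]
K 62 [ 0.47  0.03  1.81  0.    1.3  -0.61]
K 70 [ 0.47  0.03  1.81  0.    1.3  -0.75]
K -28 [ 0.47  0.03  1.81 -0.    1.3   0.96]
K 0 [ 0.47  0.03  1.81 -0.    1.3   0.47]
K 90 [ 0.47  0.03  1.81  0.    1.3  -1.1 ]
K -110 [ 0.47  0.03  1.81 -0.    1.3   2.39]
K 160 [ 0.47  0.03  1.81  0.    1.3  -2.32]
```

```bash
python3 - <<'E'
from h import *
move_pose([*C,190],ori(-20)); gripper_to(70,25)
line_to([*C,91],speed=120); st("down")
gripper_to(30,25); st("grip")
line_to([*C,190],speed=120); st("up")
move_pose([*P,120],ori(-20)); st("over post")
for n in("scene","top"):
    im=get_image(n); cv2.imwrite(f"pics/r1{n}.png",im[:,:,::-1])
    u=proj(n,[*P,60])[0]; crop(n,u[0],u[1],36,f"r1c{n}",8,None,im)
a=cv2.hconcat([cv2.imread("pics/r1cscene.png")[:576,:576],cv2.imread("pics/r1ctop.png")[:576,:576]]); cv2.imwrite("pics/r1.png",cv2.resize(a,(800,400)))
E
```

```text
down 7.85 pos [ 663.7 -162.6   92.2] w 70.1 F [ 0.5 -0.3 -0.2]
grip 8.39 pos [ 663.1 -162.4   91.4] w 42.8 F [-0.2 -0.4  1.8]
up 9.37 pos [ 662.4 -162.2  188.5] w 42.7 F [-0.4 -0.  -2.3]
over post 10.45 pos [477.1  32.5 120.6] w 42.8 F [ 0.3  0.1 -1.4]
```

View pics/r1.png

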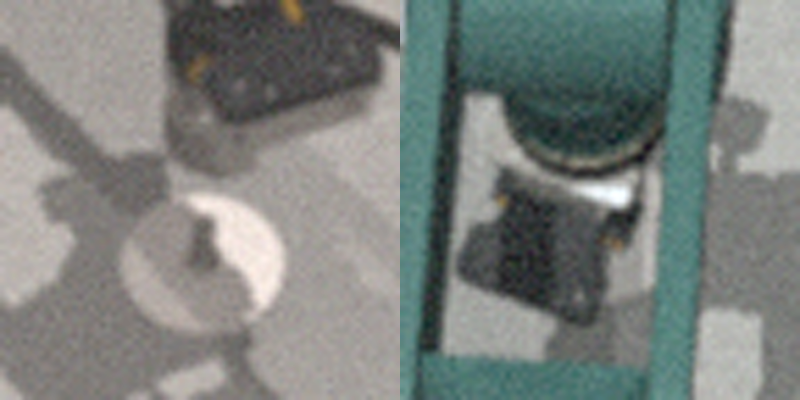

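The scene view shows the ring held in the gripper (about (215,130) in the montage), with the post free below it. Width is 42.8 mm and the weight reads about 2 N. Lowering it now.

```bash
python3 - <<'E'
from h import *
line_to([*P,25],speed=90); st("25")
line_to([*P,13.6],speed=25); hold(0.2); st("low")
gripper_to(70); st("open")
line_to([*P,160],speed=140)
move_pose([300,250,250],ori(0)); st()
for n in("scene","top"):
    im=get_image(n)
    u=proj(n,[*P,20])[0]; v=proj(n,[*C,70])[0]
    crop(n,u[0],u[1],25,"a",8,None,im); crop(n,v[0],v[1],25,"b",8,None,im)
    cv2.imwrite(f"pics/r2{n}.png",cv2.hconcat([cv2.imread("pics/a.png"),cv2.imread("pics/b.png")]))
E
python3 -c "
import cv2;a=cv2.vconcat([cv2.imread('pics/r2scene.png'),cv2.imread('pics/r2top.png')]);cv2.imwrite('pics/r2.png',cv2.resize(a,(600,600)))"
```

```text
25 11.76 pos [476.7  33.   25.8] w 43.2 F [ 0.6  0.5 -1.2]
low 12.57 pos [476.   33.   13.4] w 43.0 F [-0.5 -0.6 -1.7]
open 13.18 pos [476.   33.   13.7] w 69.9 F [ 0.1 -0.1  0.5]
 15.5 pos [300.4 249.5 249.2] w 70.3 F [ 1.6 -0.7  0.1]
```

View pics/r2.png

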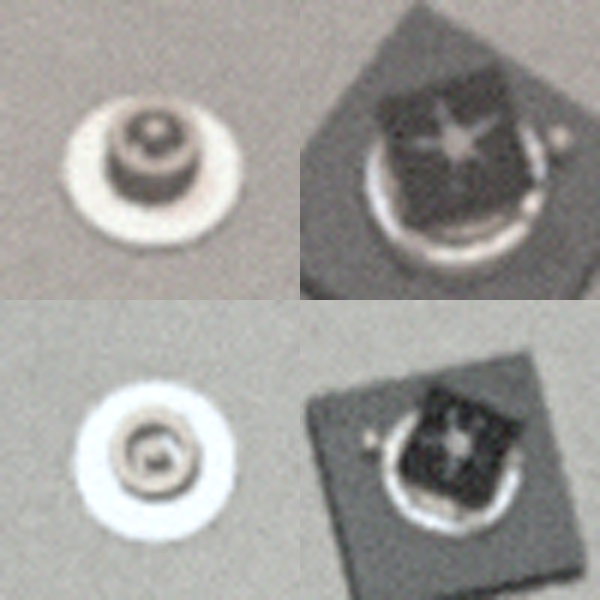

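The ring is on the post and flat on the foot. The plaque is fully visible at about (455,145) in the scene crop and (460,445) in the top crop. Measuring its corners.

```bash
python3 - <<'E'
from h import *
for n,c in (("scene",[[78,98],[200,68],[235,190],[110,222]]),("top",[[134,82],[222,124],[176,210],[97,165]])):
    v=proj(n,[*C,70])[0]; x0=int(v[0])-25;y0=int(v[1])-25
    uv=np.array(c)/6.-.5+[x0,y0]; w=ray(n,uv,86)[:,:2]
    e=np.roll(w,-1,0)-w
    print(n,np.round(w,1).tolist(),w.mean(0),np.hypot(*e.T),np.degrees(np.arctan2(e[:,1],e[:,0]))%90)
    r=trace(n,"plaque")
    for d in r[:1]:
        cs=max(cv2.findContours(d["region"].astype(np.uint8),0,2)[0],key=cv2.contourArea).reshape(-1,2)
        print(d["p"],cv2.minAreaRect(ray(n,cs,86)[:,:2].astype(np.float32)))
E
```

```text
scene [[630.2, -173.7], [651.5, -130.9], [694.9, -152.9], [673.8, -195.5]] [ 662.599627   -163.22065224] [47.8224838  48.70768774 47.55303016 48.78947091] [63.53829397 63.12309546 63.63828802 63.44031219]
0.82 ((664.2021484375, -161.48825073242188), (52.3914909362793, 51.99302291870117), 66.95526885986328)
top [[695.6, -149.5], [674.5, -193.1], [629.7, -170.1], [652.2, -131.2]] [ 663.01671169 -160.96077686] [48.40322554 50.34005043 44.94157896 47.14305455] [64.1627347  62.87023764 60.01882164 67.13397639]
0.61 ((661.8687744140625, -161.1372528076172), (50.5215950012207, 55.739501953125), 71.00640869140625)
```

```bash
python3 - <<'E'
from h import *
C2=(663,-162)
move_pose([*C2,180],ori(-26.5))
line_to([*C2,77],speed=110); hold(.2); st("down")
gripper_to(35,20); st("grip")
line_to([*C2,84],speed=20); st("lift7")
line_to([*C2,180],speed=110)
move_pose([*T,110],ori(-20)); st("over tray")
for n in("scene","top"):
    im=get_image(n); crop(n,*proj(n,[*T,100])[0],36,f"p{n}",8,None,im); crop(n,*proj(n,[*C,70])[0],36,f"q{n}",8,None,im)
a=cv2.vconcat([cv2.hconcat([cv2.imread(f"pics/{k}{n}.png")[:560,:560] for k in "pq"]) for n in("scene","top")]); cv2.imwrite("pics/r3.png",cv2.resize(a,(600,600)))
E
```

```text
down 18.98 pos [ 663.6 -162.2   78.1] w 69.6 F [-0.1 -0.6 -0.1]
grip 19.43 pos [ 663.1 -162.    77.1] w 49.5 F [-0.4  0.1  0.3]
lift7 19.93 pos [ 663.1 -162.    84.2] w 49.5 F [-0.2  0.5 -1.2]
over tray 22.25 pos [647.1 171.2 110.4] w 50.2 F [0.3 0.4 0.4]
```

View pics/r3.png

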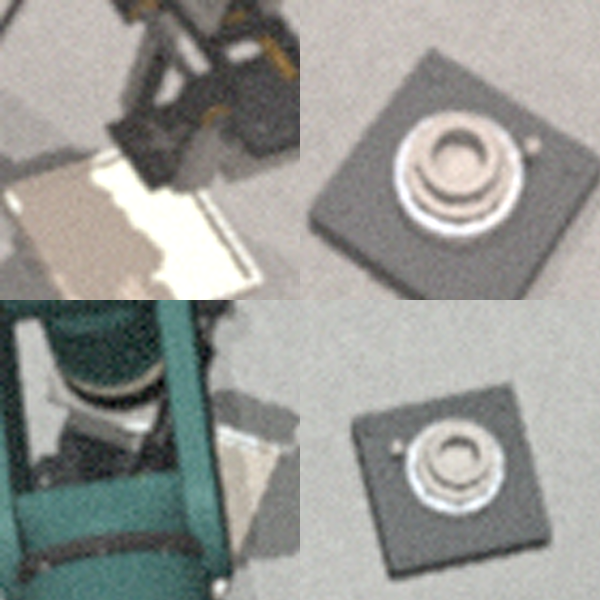

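The plaque is held level over the tray (scene crop (160,160)), and the support ring is undisturbed at (460,160). Placing.

```bash
python3 - <<'E'
from h import *
line_to([*T,20],speed=90); line_to([*T,6.3],speed=25); hold(0.2); st("low")
gripper_to(60); hold(.2); st("open")
line_to([*T,140],speed=120)
move_pose([427,-30,230],ori(-20)); st()
for n in("scene","top"):
    im=get_image(n); crop(n,*proj(n,[*T,10])[0],30,f"p{n}",8,None,im); crop(n,*proj(n,[*C,70])[0],30,f"q{n}",8,None,im)
    for z,q in ((80,"support"),(52,"cell")):
        for d in trace(n,q)[:1]:
            cs=max(cv2.findContours(d["region"].astype(np.uint8),0,2)[0],key=cv2.contourArea).reshape(-1,2)
            print(n,q,d["p"],d["rect"],cv2.fitEllipse(ray(n,cs,z)[:,:2].astype(np.float32)))
a=cv2.vconcat([cv2.hconcat([cv2.imread(f"pics/{k}{n}.png")[:480,:480] for k in "pq"]) for n in("scene","top")]); cv2.imwrite("pics/r4.png",cv2.resize(a,(600,600)))
E
```

```text
low 24.4 pos [646.6 172.5   6.4] w 49.6 F [-0.1 -0.2  0.8]
open 25.0 pos [646.5 172.5   6.3] w 59.7 F [ 0.4 -0.6 -0.2]
 27.46 pos [427.5 -29.7 229.6] w 60.0 F [ 0.1 -0.1  0.5]
scene support 0.91 [248.6, 273.2, 24.4, 24.4] ((666.9041137695312, -166.71755981445312), (54.447147369384766, 56.803001403808594), 5.2697296142578125)
scene cell 0.84 [246.7, 281.7, 29.4, 23.8] ((666.4559326171875, -165.03981018066406), (60.78175735473633, 64.03044128417969), 44.830055236816406)
top support 0.61 [300.6, 130.0, 21.8, 18.9] ((656.1521606445312, -160.60658264160156), (56.04879379272461, 58.319732666015625), 128.45448303222656)
top cell 0.64 [294.3, 131.6, 30.0, 21.0] ((656.17236328125, -155.28176879882812), (60.32695770263672, 70.6275634765625), 154.9805908203125)
```

View pics/r4.png

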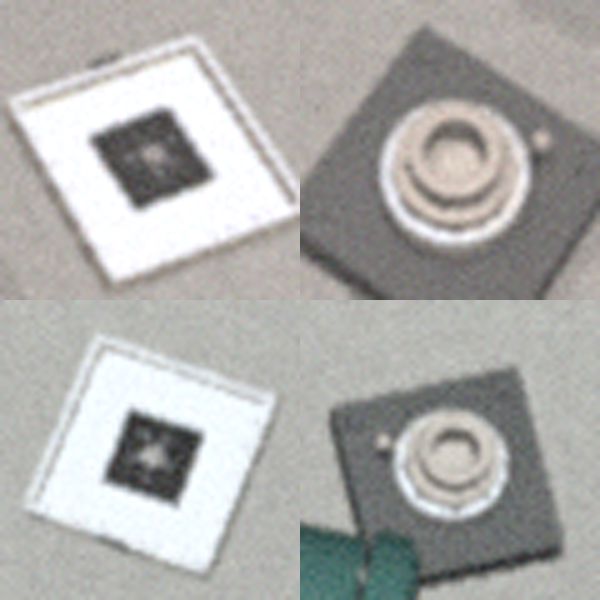

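The plaque is flat in the white tray, face up (scene crop (152,158)). The support ring and cell still look concentric at (460,165). Now the support ring.

```bash
python3 - <<'E'
from h import *
C2=(663,-162)
move_pose([*C2,160],ori(-20)); gripper_to(70,30)
line_to([*C2,80],speed=110); line_to([*C2,67.5],speed=30); hold(.2); st("down")
gripper_to(30,30); hold(.2); st("grip")
line_to([*C2,75],speed=20); st("lift7")
line_to([*C2,150],speed=110)
move_pose([*D,110],ori(-20)); st("over dish")
for n in("scene","top"):
    im=get_image(n); crop(n,*proj(n,[*D,100])[0],36,f"p{n}",8,None,im); crop(n,*proj(n,[*C,50])[0],36,f"q{n}",8,None,im)
a=cv2.vconcat([cv2.hconcat([cv2.imread(f"pics/{k}{n}.png")[:560,:560] for k in "pq"]) for n in("scene","top")]); cv2.imwrite("pics/r5.png",cv2.resize(a,(600,600)))
E
```

```text
down 30.88 pos [ 663.2 -162.1   67.8] w 70.2 F [-0.6  0.4  0.4]
grip 31.62 pos [ 663.1 -162.    67.5] w 43.6 F [-0.1 -0.1  0.8]
lift7 32.15 pos [ 662.9 -162.    74.9] w 43.7 F [ 0.2 -0.1 -3.5]
over dish 34.05 pos [ 428.5 -295.9  110.4] w 43.4 F [ 0.4 -0.5 -2.6]
```

View pics/r5.png

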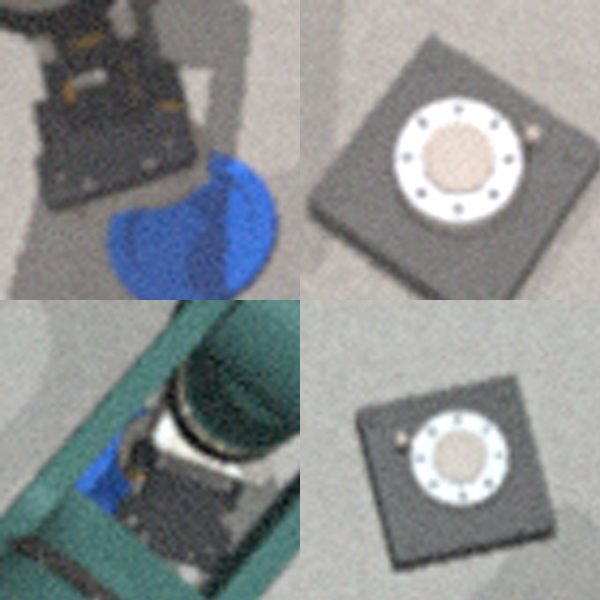

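The cell is left clean on the block (scene crop (458,158), stub at (533,132)). The support ring is held: width 43.5 mm and about 2.6 N, though the gripper hides it from view. Placing.

```bash
python3 - <<'E'
from h import *
line_to([*D,30],speed=80); line_to([*D,16.7],speed=20); hold(0.2); st("low")
gripper_to(66); hold(.2); st("open")
line_to([*D,140],speed=120)
move_pose([427,60,230],ori(-20)); st()
for n in("scene","top"):
    im=get_image(n); crop(n,*proj(n,[*D,10])[0],30,f"p{n}",8,None,im); crop(n,*proj(n,[*C,50])[0],30,f"q{n}",8,None,im)
    for z,q in ((52,"cell"),):
        for d in trace(n,q)[:1]:
            cs=max(cv2.findContours(d["region"].astype(np.uint8),0,2)[0],key=cv2.contourArea).reshape(-1,2)
            print(n,q,d["p"],d["rect"],cv2.fitEllipse(ray(n,cs,z)[:,:2].astype(np.float32)))
a=cv2.vconcat([cv2.hconcat([cv2.imread(f"pics/{k}{n}.png")[:480,:480] for k in "pq"]) for n in("scene","top")]); cv2.imwrite("pics/r6.png",cv2.resize(a,(600,600)))
E
```

```text
low 36.32 pos [ 427.5 -296.    16.7] w 43.3 F [ 0.6 -0.7 -2.9]
open 37.08 pos [ 427.5 -296.    16.7] w 66.1 F [ 0.6 -0.1 -0.1]
 39.62 pos [427.   59.3 229.4] w 66.2 F [ 0.1  0.1 -0.3]
scene cell 0.7 [249.1, 272.5, 29.7, 32.5] ((666.2111206054688, -161.2210235595703), (68.43118286132812, 75.9108657836914), 168.23812866210938)
top cell 0.72 [295.2, 128.6, 28.5, 25.0] ((659.3208618164062, -158.15237426757812), (71.10875701904297, 78.37088775634766), 167.7331085205078)
```

View pics/r6.png

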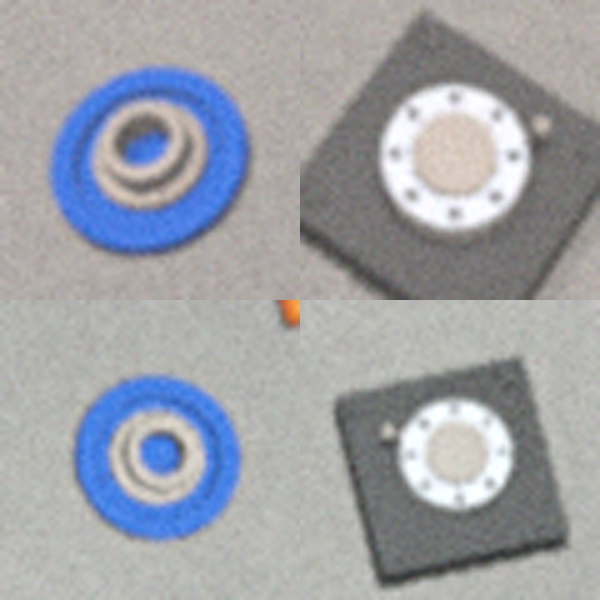

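The support ring sits flange-down and flat in the dish (scene crop (150,150)). Measuring the cell's centre and stub direction directly.

```bash
python3 - <<'E'
from h import *
for n,c,s in (("scene",[155,157],[241,124]),("top",[156,153],[88,132])):
    v=proj(n,[*C,50])[0]; o=np.array([int(v[0])-30,int(v[1])-30])
    a=ray(n,np.array(c)/5-.5+o,52)[0];b=ray(n,np.array(s)/5-.5+o,46)[0]
    d=(b-a)[:2];print(n,a,b,np.hypot(*d),np.degrees(np.arctan2(d[1],d[0])))
E
```

```text
scene [ 663.58984908 -163.28299484   52.        ] [ 676.69564704 -120.69568761   46.        ] 44.55828404879436 72.89479935952434
top [ 663.54277419 -161.45328584   52.        ] [ 678.18541796 -120.54151866   46.        ] 43.453189876061636 70.30731133901097
```

```bash
python3 - <<'E'
from h import *
C2=(663.4,-162.2)
move_pose([*C2,140],ori(-18.5)); gripper_to(94,25)
line_to([*C2,70],speed=110); line_to([*C2,41.5],speed=30); hold(.2); st("down")
gripper_to(60,25); hold(.2); st("grip")
line_to([*C2,48],speed=15); st("lift7")
line_to([*C2,130],speed=80)
move_pose([*CASE,110],ori(-18.5)); hold(.2); st("over case")
for n in("scene","top"):
    im=get_image(n); crop(n,*proj(n,[*CASE,90])[0],36,f"p{n}",8,None,im); crop(n,*proj(n,[*C,50])[0],36,f"q{n}",8,None,im)
a=cv2.vconcat([cv2.hconcat([cv2.imread(f"pics/{k}{n}.png")[:560,:560] for k in "pq"]) for n in("scene","top")]); cv2.imwrite("pics/r7.png",cv2.resize(a,(600,600)))
E
```

```text
down 43.81 pos [ 663.5 -162.2   41.8] w 94.0 F [0.1 1.1 0.2]
grip 44.54 pos [ 663.3 -162.2   41.5] w 67.3 F [-0.3 -0.5  0. ]
lift7 45.12 pos [ 663.3 -162.2   47.9] w 67.6 F [ 0.6  0.3 -3.6]
over case 48.33 pos [392.1 263.6 110. ] w 67.5 F [-0.4 -0.4 -3.9]
```

View pics/r7.png

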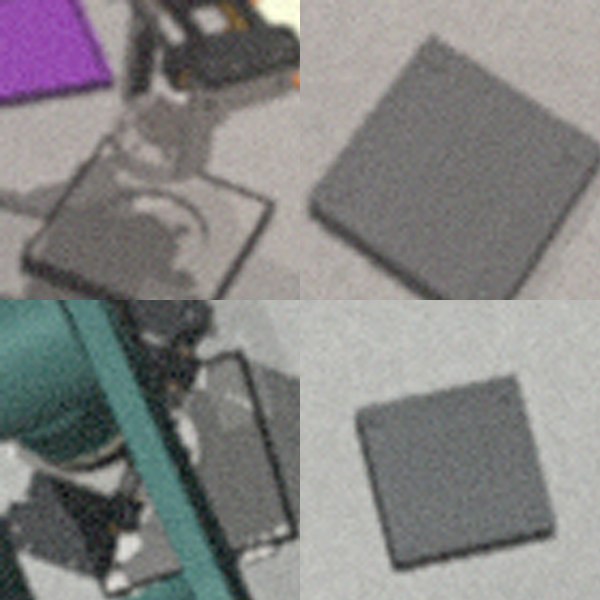

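The cell is held level (≈3.9 N of weight, scene crop (150,150)) and the block is empty. Lowering in small steps with a force check.

```bash
python3 - <<'E'
from h import *
line_to([*CASE,35],speed=70); hold(.2); st("35")
f0=state()["wrist_force"]
for z in (30,27,24,22,21,20.3,19.7,19.3):
    line_to([*CASE,z],speed=12); hold(.15); f=state()["wrist_force"]; st(z)
    if np.linalg.norm((f-f0)[:2])>6 or f[2]-f0[2]>2.5: print("contact"); break
E
```

```text
35 49.86 pos [391.8 264.2  35.5] w 67.5 F [ 0.5 -0.6 -3.2]
30 50.58 pos [391.6 264.   30.1] w 67.6 F [ 0.8  0.5 -3. ]
27 51.12 pos [391.6 264.   27. ] w 67.4 F [ 0.4 -0.4 -4. ]
24 51.67 pos [391.5 264.   24. ] w 67.7 F [ 0.   0.2 -3. ]
22 52.14 pos [391.5 264.   22. ] w 67.4 F [ 0.1 -0.1 -3.9]
21 52.54 pos [391.5 264.   21. ] w 67.4 F [ 0.4 -0.1 -3.3]
20.3 52.94 pos [391.5 264.   20.3] w 67.3 F [-0.1 -0.  -3.6]
19.7 53.34 pos [391.5 264.   19.7] w 67.8 F [-0.3 -0.3 -3.6]
19.3 53.74 pos [391.6 264.   19.4] w 67.6 F [ 0.5 -0.9 -2.5]
```

```bash
python3 - <<'E'
from h import *
for z in (19.0,18.7,18.4):
    line_to([*CASE,z],speed=8); hold(.2); f=np.mean([(hold(.05),state()["wrist_force"])[1] for _ in range(4)],0); print(z,f)
    if f[2]>-1.5: print("seated"); break
gripper_to(84); hold(.2); st("open")
line_to([*CASE,140],speed=100)
move_pose([480,-60,300],ori(-20)); st()
for n in("scene","top"):
    im=get_image(n); cv2.imwrite(f"pics/f_{n}.png",np.clip(cv2.resize(im[:,:,::-1],(800,600),interpolation=3)*1.4,0,255))
    crop(n,*proj(n,[*CASE,20])[0],32,f"p{n}",8,[(proj(n,circ(CASE,34,30)),(0,255,0))] if 0 else None,im)
a=cv2.hconcat([cv2.imread(f"pics/p{n}.png")[:500,:500] for n in("scene","top")]); cv2.imwrite("pics/r8.png",cv2.resize(a,(800,400)))
E
```

```text
19.0 [-1.90081863 -0.91005122  3.44482729]
seated
open 55.08 pos [391.5 264.   19. ] w 84.1 F [-0.6 -0.   0.1]
 57.83 pos [479.8 -59.2 299.2] w 84.1 F [-0.4  0.4 -1. ][ WARN:0@5.139] global loadsave.cpp:1063 imwrite_ Unsupported depth image for selected encoder is fallbacked to CV_8U.
```

View pics/r8.png

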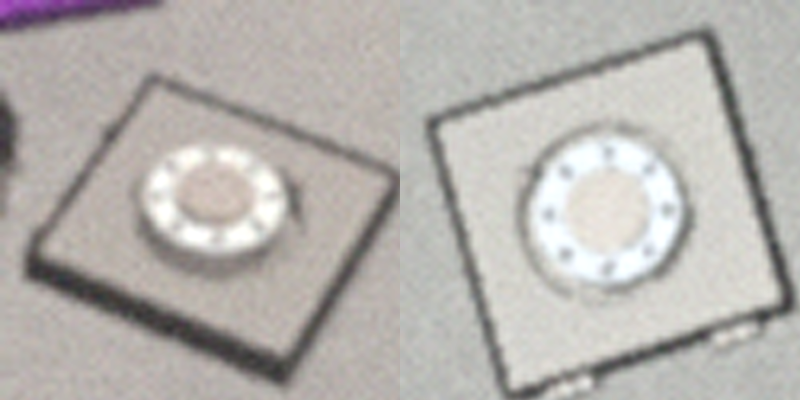

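View pics/f_scene.png

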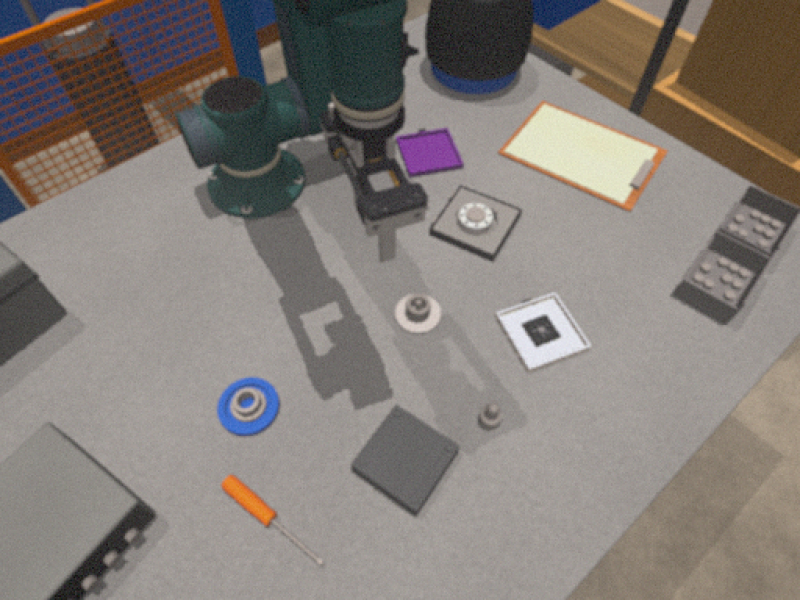

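```bash
python3 - <<'E'
from h import *
for n,c in (("scene",[215,200]),("top",[208,211])):
    v=proj(n,[*CASE,20])[0]; o=np.array([int(v[0])-32,int(v[1])-32])
    print(n,ray(n,np.array(c)*500/400/8-.5+o,30))
close_job(); st()
E
```

```text
scene [[392.35478455 262.57900987  30.        ]]
top [[391.25451351 264.54414984  30.        ]]
the job is handed in; nothing more can be done
the job is handed in; nothing more can be done
```

I stripped the stack from the top down and handed the job in at about 58 s of the 120 s allowed. All four parts are in their places, each carried straight there.

- **Ring:** it sits over the post, flat on the foot.
- **Plaque:** it lies flat and face up in the white tray, not the purple look-alike. I released it about 4–5 mm above the tray floor, because the fingertips reach below its underside.
- **Support ring:** it is flange-down in the dish recess.
- **Load cell:** it is hub up in the foam recess. I lowered it in small steps until the wrist sensor showed contact (about +3.4 N, roughly 7 N more than when it was hanging free) and only then released it. Contact came about 0.5 mm lower than I had calculated.

**Last checks:** the final pictures show all four parts seated, the block empty, and the screwdriver and striker where they were. The measured cell centre is within 2 mm of the recess centre in both views, and the two cameras disagree with each other by about 2 mm. No check failed, but the network outlines of the cell and support ring on the stack were several mm off. For those I used points measured by hand in the pictures.

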